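Load a laminating press, knock off its ratchet pawl and lower the beam

ROBOT

A 6-joint arm with a two-finger parallel gripper is mounted at the origin on the work surface. World frame = base frame: x ahead of the robot, y to its left, z up, the work surface at z = 0. Lengths are in m, angles in rad, forces in N, time in s.
With the tool pointing down it reaches from about 0.35 to 0.775 m from the base axis. Payload 5.5 kg.
Tool frame: the origin (TCP) lies at the very end of the fingers, on their centre line; the grasp point (between the pads) lies env.hold_point_z behind it (env.hold_point_z is the distance from the TCP to the grasp point, in m); z points along the fingers, y is the line along which they close (so a half turn about z gives the same grasp; the last joint's range is limited). The gripper opens to 85 mm and grips with 20 to 120 N. Pads are 22 mm wide; open, the fingers measure 114 mm over their backs; the gripper's body (76 mm by 85 mm) begins 54 mm behind the grasp point. The pads swing forward as they close: fully open they stand 13 mm farther back than shut.
Start: joints at [1.09, 0.313, 0.046, 1.304, 0, 1.431], TCP at [0.192, 0.542, 0.231] pointing down, gripper open.
Joint ranges: [-2.76, 2.76], [-0.86, 1.69], [-1.03, 1.26], [-2.2, 2.34], [-1.47, 1.5], [-3.14, 3.14]. Speed limits (rad/s): [2.57, 2.57, 3.14, 3.14, 3.14, 3.14].

INTERFACE

Orientations are given as a unit quaternion [w, x, y, z].
In Python, from workcell import env gives the robot as it stands.
- The arm moves only by the tool carry_out, never from a script. Its argument "steps" is a list of rows, each a list of 3 entries, a list of its own where there are three numbers: the turn, a rotation vector about the tool's x, y, z in degrees, then the shift along the tool's x, y, z in cm, then the closure in counts, from 0 (fully open) to 255 (shut). A call has exactly 8 rows; each row is the pose to reach, as a shift and turn from the pose commanded when the call began, along the tool's axes at that moment; what a row does not reach only later rows make up. A row lasts 1/8 s, in which the tool goes at most 62.5 mm and 10.7 degrees, less where a joint would pass 70% of its speed; a pose out of reach is approached as far as the arm can. A call with a gripper value outside its range is refused whole. The fingers move at their own pace and stop on an object; "force" is the grip in N (left out, the last holds). Time passes only in rows, so rows that repeat a pose let the fingers close, or fill a call up. It gives the time, the measured TCP pose, the force, the opening and the grip force at its end, in the units of the state.
- env.get_state(): the state, without advancing time (a new reading comes with each control period).
- env.read_camera(name): name is "side" or "top"; returns (picture, depth): 480x640x3 uint8, red, green, blue; 480x640 float32, m along the optical axis (not along the pixel's ray), 0 where there is no reading.
- env.get_calibration(name): a dict with "fx", "fy", "cx", "cy" (pixels), "origin" and "orientation" of the camera in the world. Camera axes: x right, y up, looking along -z (the intrinsics and any distortion apply to the point x, -y, -z); pixel columns grow to the right and rows downward; lengths in m; the calibration is good to about 2 mm. A picture is of the moment at which its call begins. get_calibration takes no time and is no camera call.
- env.hand_in(): hands the job in; it is judged then, once.
The state is a dict: "clock": time; "joint_pos": joint angles; "qvel": joint speeds; "tau": joint torques, N m; "tcp_pos": TCP position; "orientation": TCP orientation; "wrist_force": force on the tool from outside, world axes, zero at the start; "ft_torque": the same for the moment, N m; "finger_gap": finger opening in m; "grip_force": force on a finger pad.
Only numpy, scipy, OpenCV 4.12 (cv2) and the standard library are available. Lean on these libraries where they do the work, as an engineer would, in place of code of your own. Each camera call takes 0.05 s, during which the arm holds its last target. There are 200 camera calls.

TASK

Stack every loose wooden strip flat in the bed of the laminating press, between its pins, then take the steel rod from its mat and with it, not with the fingers, lift the ratchet pawl and throw it right back so that it stays open. Then lower the beam gently by its handle until it presses on the stack, and after that swing the stiff lamp over until its head hangs over the bed; finish with the rod lying along its mat again and everything else left alone.

Things in the scene. Friction and masses are not known exactly. Their poses are not given: they have to be found in the camera images.
- strip1: one of 2 to 4 alike pale wooden strips, 140 long (own x) x 40 wide (own y) x 12 mm thick, about 60 g, lying flat at the start; origin at the centre of the underside. None if absent in this run.
- strip2: one of 2 to 4 alike pale wooden strips, 140 long (own x) x 40 wide (own y) x 12 mm thick, about 60 g, lying flat at the start; origin at the centre of the underside. None if absent in this run.
- strip3: one of 2 to 4 alike pale wooden strips, 140 long (own x) x 40 wide (own y) x 12 mm thick, about 60 g, lying flat at the start; origin at the centre of the underside. None if absent in this run.
- strip4: one of 2 to 4 alike pale wooden strips, 140 long (own x) x 40 wide (own y) x 12 mm thick, about 60 g, lying flat at the start; origin at the centre of the underside. None if absent in this run.
- rod: square steel rod, 200 long (own x) x 12 x 12 mm, about 0.2 kg, lying along the mat; origin at the centre of its underside.
- mat: fixed black rubber mat for the rod, 260 (own x) x 130 (own y) x 6 mm thick; origin at the centre of its underside.
- press: laminating press fixed to the table, its x pointing roughly away from the robot, y left, z up. Plywood base board 20 mm thick at x -50..110, y -250..200 mm of its frame. A grey cheek plate at x 14..40, y -35..190, 100 high with a boss to 140 at the pawl, carries the beam and pawl in front of it. Lamp column (foot radius 55, 255 high) at x 100, y -320.
- bed (a point): centre of the bed's floor, on top of the base board, at (0, -135, 20) mm of the press and with its axes. Strips lie here with their length along y, one on another. Eight 8 mm round pins, 52 mm high, keep them: at x +-27, y +-50 and at x +-17, y +-78 mm from this point (3 to 4 mm play all round).
- beam (a joint): angle (rad) of the press beam, a 24 mm steel bar of 0.5 kg: 0 = level, pointing to the press's -y over the bed; + = raised (1.42 to 1.52 at the start). Stiff, damped hinge along the press's x (up to 5 N at the handle); let go below about 1.1 it sinks slowly by itself. An engaged pawl stops it at 1.38. Its rubber nose meets a stack of 2, 3, 4 strips at about -0.08, 0.01, 0.10.
- beam_pivot (a point): the beam's pivot, 85 mm above the table, at (0, 0, 85) mm of the press.
- beam_handle (a point): grip point of the beam's handle, a round wooden bar of 18 mm diameter that sticks out 75 mm from the beam's tip towards the press's -x, 235 mm from the beam's pivot; this point lies on its axis, 50 mm out from the beam's middle plane. It can be pinched from above and turns in the fingers.
- pawl (a joint): angle (rad) of the ratchet pawl about its pivot, which runs along the press's x: 0 = engaged, lying level and pointing to the press's -y with its hook behind a tooth of the beam's ratchet wheel; grows as its hook end is lifted; past about 1.6 it falls over by its own weight and rests thrown back at 2.3.
- pawl_pivot (a point): the pawl's pivot (middle of its width), 125 mm above the table. The pawl is a steel bar 175 mm long, 18 mm wide (along the press's x), 80 g; engaged, its underside is 5 mm above this point. In front of the grey plate are 46 mm of free depth (press x -32..14), so a rod held along x can be pushed under the pawl from the front.
- pawl_mid (a point): point on the pawl's underside, 50 mm from its pivot, clear of the 90 mm ratchet wheel: a good place to lift it with the rod.
- lamp (a joint): angle (rad) of the lamp's arm about its upright column: 0 = head straight over the bed; positive = swung away counter-clockwise seen from above (1.3 to 1.55 at the start). Stiff (about 1.5 N at the knob); stays where it is left.
- lamp_knob (a point): on the axis of the black upright knob on top of the lamp's head, 270 mm above the table; knob 22 mm in diameter, from 248 to 290 mm high; it moves on a circle of radius 210 mm about the column, which stands at (100, -320) mm of the press. The white shade below it is 90 mm wide, its rim at 170 mm.
- glue: yellow glue bottle, 60 mm diameter, 170 mm high; bystander.
- jar: glass jar with a lid, 70 mm diameter, 90 mm high; bystander.
- tape: roll of paper tape lying flat, 90 mm diameter, 24 mm high; bystander.
- offcut: short dark block, 70 x 45 x 30 mm; bystander, not a strip.
- driver: screwdriver lying on the table; bystander.
- mug: white mug, 76 mm diameter, 90 mm high; bystander.
Mind the look-alikes: they are no part of the job. What is shaped like the strip2 but black is not meant.

How it is judged:
On the way, in this order (a step that is already met when the one before it is completed fails the run):
1. every strip lies in the bed between the pins (x of strip1 in the frame of bed between -0.012 and 0.012 m and y of strip1 in the frame of bed between -0.012 and 0.012 m and z of strip1 in the frame of bed between -0.005 and 0.056 m and angle between the z axis of each of strip1, strip2, strip3, strip4 and the z axis of bed, either way round below 0.12 rad and x of strip2 in the frame of bed between -0.012 and 0.012 m and y of strip2 in the frame of bed between -0.012 and 0.012 m and z of strip2 in the frame of bed between -0.005 and 0.056 m and x of strip3 in the frame of bed between -0.012 and 0.012 m and y of strip3 in the frame of bed between -0.012 and 0.012 m and z of strip3 in the frame of bed between -0.005 and 0.056 m and x of strip4 in the frame of bed between -0.012 and 0.012 m and y of strip4 in the frame of bed between -0.012 and 0.012 m and z of strip4 in the frame of bed between -0.005 and 0.056 m and value of joint pawl below 0.2 rad), for 0.3 s.
2. the rod lifts the pawl (contact force between rod and pawl above 0.1 N and value of joint pawl above 0.4 rad).
3. the pawl is thrown right back (value of joint pawl above 2 rad), for 0.3 s.
4. the beam is down on the stack (value of joint beam below 0.17 rad and (contact force between beam and strip1 above 0.3 N or contact force between beam and strip2 above 0.3 N or contact force between beam and strip3 above 0.3 N or contact force between beam and strip4 above 0.3 N)), for 0.3 s.
5. the lamp's head is over the bed (horizontal distance between lamp_knob and bed below 0.035 m and velocity of joint lamp between -0.1 and 0.1 rad/s), for 0.3 s.
At the end, for the whole second after the job is handed in: all strips flat in the bed, centres within 12 mm of its centre both ways; pawl thrown back (over 2.0 rad); beam resting on the stack (below 0.17 rad, over 0.3 N on a strip); lamp knob within 35 mm of straight above the bed centre; rod at rest, lying along the mat on top of it (all of step 4 and x of strip1 in the frame of bed between -0.012 and 0.012 m and y of strip1 in the frame of bed between -0.012 and 0.012 m and z of strip1 in the frame of bed between -0.005 and 0.056 m and angle between the z axis of each of strip1, strip2, strip3, strip4 and the z axis of bed, either way round below 0.12 rad and x of strip2 in the frame of bed between -0.012 and 0.012 m and y of strip2 in the frame of bed between -0.012 and 0.012 m and z of strip2 in the frame of bed between -0.005 and 0.056 m and x of strip3 in the frame of bed between -0.012 and 0.012 m and y of strip3 in the frame of bed between -0.012 and 0.012 m and z of strip3 in the frame of bed between -0.005 and 0.056 m and x of strip4 in the frame of bed between -0.012 and 0.012 m and y of strip4 in the frame of bed between -0.012 and 0.012 m and z of strip4 in the frame of bed between -0.005 and 0.056 m and horizontal distance between lamp_knob and bed below 0.035 m and value of joint pawl above 2 rad and x of rod in the frame of mat between -0.06 and 0.06 m and y of rod in the frame of mat between -0.06 and 0.06 m and z of rod in the frame of mat between 0.002 and 0.02 m and angle between the x axis of rod and the x axis of mat, either way round below 0.4 rad and linear speed of rod below 0.02 m/s); the robot touches nothing.
It fails at once if the fingers or arm touch the pawl (contact force between any of the fingers, the arm and pawl above 1 N).
It fails at once if the beam slams down (over 2.5 rad/s) (velocity of joint beam below -2.5 rad/s).
It fails at once if a bystander (glue, jar, tape, offcut, screwdriver, mug) is moved over 40 mm (distance of any of glue, jar, tape, offcut, driver, mug from where it was at the start of the episode above 0.04 m).
Of strip1, strip2, strip3, strip4 only 2 to 4 are there at a start; the rules pass over those that are not, and their reading is None.
At some moment in a run one of strip1, strip2, strip3, strip4, rod may be knocked a few centimetres aside while the robot is not near it.
Once in a run the grip may slacken for a moment while it holds something.
It also fails if it takes over 210 s, if anything falls off the work surface, if the arm or the gripper's body presses on something with over 40 N, if the wrist force passes 120 N, or if a joint passes its speed limit or range.

## Working session

There is one attempt and no reset: what is moved stays moved. The work goes in short steps, Python scripts to look and compute and a tool call to move; the robot and the scene stay as the last step left them, time stands still between calls to the robot, and variables do not carry over. Pictures are saved under pics/ and viewed, at most 14 in all, crops included, and the job is handed in when it is done.

Besides the shell and the picture viewer there is one more tool, called after "Emit:" as name(argument=value, ...) on one line, values as JSON. carry_out: Moves the arm, as the interface text tells. Its arguments: {"type":"object","properties":{"steps":{"type":"array","items":{"type":"array"}},"force":{"type":"number"}},"required":["steps"]}

```bash
ls; mkdir -p pics
python3 - <<'E'
from workcell import env
import cv2
for n in("top","side"):
    p,d=env.read_camera(n);cv2.imwrite(f"pics/{n}0.png",p[:,:,::-1]);print(n,env.get_calibration(n))
print(env.get_state(),env.hold_point_z)
E
```

```text
pics
top {'fx': 605.5417666510888, 'fy': 605.5417666510888, 'cx': 314.4768917864394, 'cy': 236.76789226639352, 'origin': array([0.19353798, 0.05302069, 1.85419567]), 'orientation': array([-0.69448238, -0.06934747,  0.06067451,  0.71358514])}
side {'fx': 550.9986765283455, 'fy': 550.9986765283455, 'cx': 313.6033170813443, 'cy': 243.5237916735379, 'origin': array([0.15702139, 1.29830663, 0.90527989]), 'orientation': array([-0.11139269, -0.07563682,  0.50177454,  0.85445482])}
{'clock': 0.1, 'joint_pos': array([1.09041146e+00, 3.13921515e-01, 4.50852643e-02, 1.30360296e+00,
       1.60844545e-05, 1.43125035e+00]), 'qvel': array([ 0.00109222, -0.00262715,  0.00122827, -0.00018226, -0.00029171,
        0.0005083 ]), 'tau': array([ 2.85175658e-03, -4.81725919e+01,  2.99242830e+01,  1.27364651e-02,
       -1.36044659e-04,  1.24525116e-05]), 'tcp_pos': array([0.19197064, 0.54152039, 0.2304972 ]), 'orientation': array([-2.58220033e-04,  1.69595681e-01,  9.85513384e-01, -7.79842807e-04]), 'wrist_force': array([ 0.3494057 , -0.28820814, -0.48094548]), 'ft_torque': array([ 0.02017702, -0.05693644, -0.01109911]), 'grip_force': 0.0, 'finger_gap': 0.08542809187563104} 0.0187
```

View pics/top0.png

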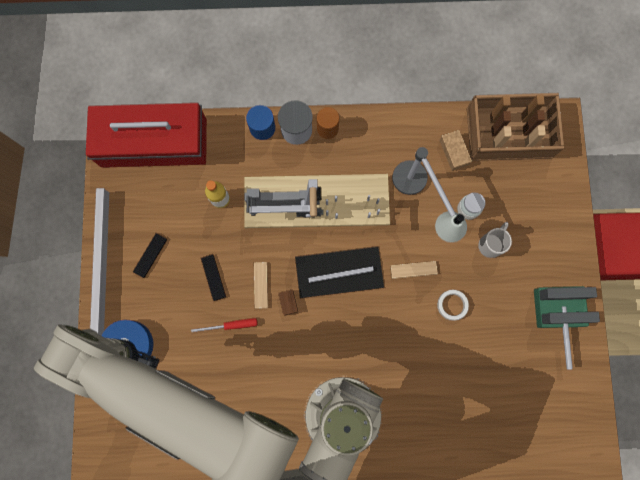

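View pics/side0.png

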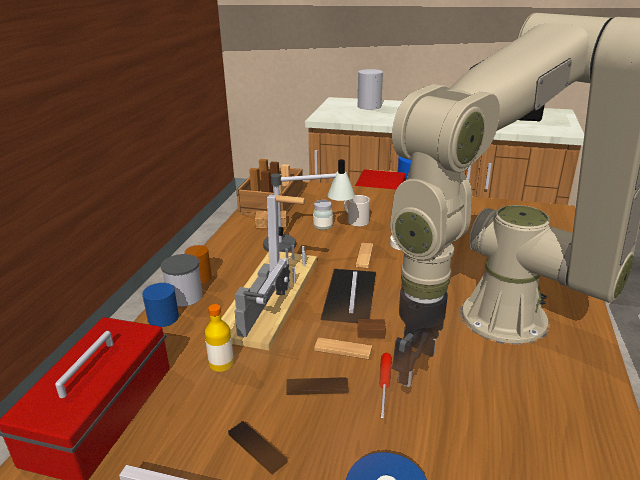

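The top view shows two pale strips at (261,285) and (414,270). The black look-alikes at (150,255) and (214,277) are not meant, and neither is the short dark offcut at (289,302). The rod lies on its mat at (340,273). The press is around (317,202), with the beam up, and the lamp head is at (452,225). I'll confirm the strips in a crop and measure.

```bash
cat > h.py <<'E'
from workcell import env
import numpy as np, cv2
from scipy.spatial.transform import Rotation as R
def rot(q): return R.from_quat([q[1],q[2],q[3],q[0]]).as_matrix()
def ray(n,uv):
    c=env.get_calibration(n);uv=np.atleast_2d(np.asarray(uv,float))
    v=np.c_[(uv[:,0]-c['cx'])/c['fx'],-(uv[:,1]-c['cy'])/c['fy'],-np.ones(len(uv))]
    return np.array(c['origin']),v@rot(c['orientation']).T
def atz(n,uv,z):
    o,v=ray(n,uv);return o+v*((z-o[2])/v[:,2])[:,None]
def cloud(n,d):
    u,v=np.meshgrid(np.arange(640),np.arange(480))
    o,r=ray(n,np.c_[u.ravel(),v.ravel()])
    return (o+r*d.ravel()[:,None]).reshape(480,640,3)
def proj(n,P):
    c=env.get_calibration(n);q=(np.atleast_2d(P)-c['origin'])@rot(c['orientation'])
    return np.c_[c['cx']-c['fx']*q[:,0]/q[:,2],c['cy']+c['fy']*q[:,1]/q[:,2]]
def rect(n,mask,z):
    """min-area rectangle of the biggest blob, in world xy at height z"""
    k,l,s,_=cv2.connectedComponentsWithStats(mask.astype(np.uint8))
    i=1+np.argmax(s[1:,4]);cs,_=cv2.findContours((l==i).astype(np.uint8),0,1)
    w=atz(n,cs[0][:,0],z)[:,:2].astype(np.float32)
    (c,(a,b),t)=cv2.minAreaRect(w)
    if a<b:a,b,t=b,a,t+90
    return np.round(c,4),np.round([a,b],4),(t+90)%180-90,s[i,4]
def tomove(pos,yaw=None):
    """target TCP pos (tool down) -> shift in tool axes cm, and turn about tool z (deg) to point tool y along world yaw deg"""
    s=env.get_state();M=rot(s['orientation']);sh=(np.asarray(pos)-s['tcp_pos'])@M*100
    t=None
    if yaw is not None:
        y=M[:,1];cur=np.degrees(np.arctan2(y[1],y[0]));t=-((yaw-cur+90)%180-90)
    return np.round(sh,2),t
E
python3 - <<'E'
from h import *
p,d=env.read_camera("top");P=cloud("top",d)
hsv=cv2.cvtColor(p,cv2.COLOR_RGB2HSV)
cv2.imwrite("pics/c1.png",cv2.resize(p[130:330,130:510,::-1],None,fx=2.1,fy=2.1,interpolation=cv2.INTER_CUBIC))
for u,v in[(261,285),(414,270),(340,273),(214,277),(240,360),(300,240),(380,215),(260,222),(457,149),(458,219),(452,232)]: print((u,v),hsv[v,u],p[v,u],P[v,u].round(4))
def sub(m,u0,u1,v0,v1):
    k=np.zeros_like(m);k[v0:v1,u0:u1]=m[v0:v1,u0:u1];return k
h=P[:,:,2]
pale=(hsv[:,:,2]>165)&(hsv[:,:,1]<140)
for w in[(245,280,255,315),(385,445,255,285)]: print("strip",rect("top",sub((h>.007)&(h<.03)&pale,*w),.012))
print("rod",rect("top",sub(hsv[:,:,2]>100,300,385,255,293)&True,.018))
m=sub(hsv[:,:,2]<60,288,392,240,300);print("mat",rect("top",cv2.morphologyEx(m.astype(np.uint8),3,np.ones((9,9))),.006))
m=sub((h>.012)&(h<.028)&pale,235,400,165,235);print("board",rect("top",cv2.morphologyEx(m.astype(np.uint8),2,np.ones((3,3))),.02))
E
```

```text
(261, 285) [ 17  86 195] [195 166 129] [0.3915 0.2381 0.015 ]
(414, 270) [ 16  88 186] [186 157 122] [ 0.4243 -0.2293  0.0178]
(340, 273) [125   9 173] [168 167 173] [ 0.4212 -0.0037  0.0188]
(214, 277) [135  19  27] [26 25 27] [0.4205 0.3826 0.0105]
(240, 360) [ 14 132 147] [147 107  71] [ 0.1687  0.3066 -0.0119]
(300, 240) [ 14 134 137] [137  99  65] [ 0.5315  0.1169 -0.007 ]
(380, 215) [ 19  86 149] [149 131  99] [ 0.5987 -0.1337  0.018 ]
(260, 222) [ 19  80 176] [176 156 121] [0.5866 0.2387 0.0208]
(457, 149) [ 16 102 172] [172 139 103] [ 0.7985 -0.3816  0.0371]
(458, 219) [ 0  8 32] [32 31 31] [ 0.5206 -0.309   0.2964]
(452, 232) [ 47  11 160] [156 160 153] [ 0.5009 -0.308   0.2192]
strip (array([0.3939, 0.2415]), array([0.1383, 0.0369]), -0.6367568969726562, np.int32(531))
strip (array([ 0.4279, -0.2286]), array([0.1385, 0.039 ]), -86.02109360694885, np.int32(507))
rod (array([ 0.4183, -0.0052]), array([0.2005, 0.0145]), -81.40934944152832, np.int32(311))
mat (array([ 0.4267, -0.0013]), array([0.2586, 0.1274]), -84.60331678390503, np.int32(3443))
board (array([ 0.6921, -0.0531]), array([0.2191, 0.0836]), 87.2528305053711, np.int32(1188))
```

View pics/c1.png

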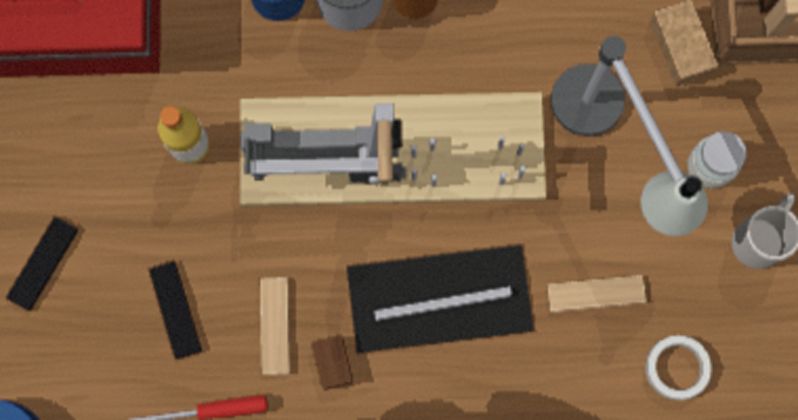

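Run:
```python
from h import *
p,d=env.read_camera("top")
hsv=cv2.cvtColor(p,cv2.COLOR_RGB2HSV).astype(int)
# model corners & fit from crop corners
uv=np.array([(239,99),(543,93),(547,199),(240,205)])/2.1+130
W=atz("top",uv,.02)[:,:2]; M=np.array([(.11,.2),(.11,-.25),(-.05,-.25),(-.05,.2)])
mc,wc=M.mean(0),W.mean(0);H=(M-mc).T@(W-wc);U,S,V=np.linalg.svd(H);Rm=V.T@U.T;t=wc-Rm@mc
print("press",t,np.degrees(np.arctan2(Rm[1,0],Rm[0,0])),"res",(M@Rm.T+t-W).round(4).tolist())
np.save("press.npy",np.r_[t,np.arctan2(Rm[1,0],Rm[0,0])])
T=lambda q:np.r_[Rm@np.array(q[:2])+t,q[2]]
s=6;u0,v0=290,165
im=cv2.resize(p[v0:v0+85,u0:u0+115,::-1],None,fx=s,fy=s,interpolation=cv2.INTER_CUBIC)
def dot(q,c):
    a=(proj("top",T(q))[0]-[u0,v0]+.5)*s;cv2.circle(im,tuple(int(x) for x in a),4,c,1)
for x,y in[(27,50),(17,78)]:
  for sx in(1,-1):
    for sy in(1,-1):
      dot((sx*x/1e3,-.135+sy*y/1e3,.072),(0,0,255));dot((sx*x/1e3,-.135+sy*y/1e3,.02),(255,0,0))
for q in[(.11,-.25,.02),(-.05,-.25,.02)]:dot(q,(0,255,0))
cv2.imwrite("pics/c2.png",im)
print("bed",T((0,-.135,.02)))
```

```text
press [0.61955996 0.08662185] -0.49190466248127007 res [[-0.0012, -0.0027], [-0.0006, 0.0019], [0.001, 0.0014], [0.0008, -0.0006]]
bed [ 0.61840095 -0.04837317  0.02      ]
```

View pics/c2.png

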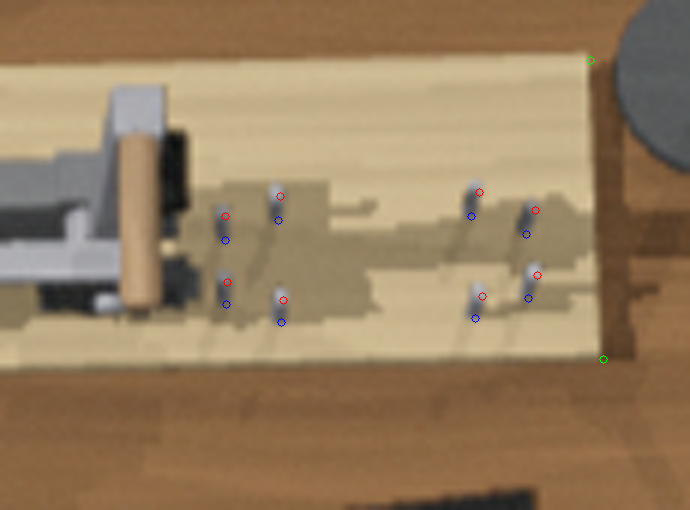

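Red model tops against the true pin tops differ by about 0.7 px, so the bed is at roughly (0.619,-0.048). I take strip (261,285) first.

Run:
```python
from h import *
print(tomove([.394,.2415,.08],89.4))
```

```text
(array([-29.07, -21.53,  15.1 ]), np.float64(-18.926539529336267))
```

Emit:
carry_out(steps=[[[0,0,-9],[-7,-5,3],0],[[0,0,-18.9],[-14,-10,6],0],[[0,0,-18.9],[-21,-15,9],0],[[0,0,-18.9],[-26,-19,12],0],[[0,0,-18.9],[-29.1,-21.5,15.1],0],[[0,0,-18.9],[-29.1,-21.5,15.1],0],[[0,0,-18.9],[-29.1,-21.5,15.1],0],[[0,0,-18.9],[-29.1,-21.5,15.1],0]], force=40)

```text
clock: 1.2
tcp_pos: [0.3946, 0.2413, 0.0799]
orientation: [-0.001, 0.007, 1.0, -0.0]
wrist_force: [0.1, -0.0, 0.4]
finger_gap: 0.0852
grip_force: 0.0
```

Run:
```python
from h import *
s=env.get_state();print(s['clock'],s['tcp_pos'],tomove([.394,.2415,.001],89.4))
p,d=env.read_camera("top");cv2.imwrite("pics/t1.png",p[:,:,::-1])
p,d=env.read_camera("side");cv2.imwrite("pics/s1.png",p[:,:,::-1])
a=np.hstack([cv2.imread("pics/t1.png")[200:480,60:460],cv2.imread("pics/s1.png")[200:480,240:640]])
cv2.imwrite("pics/v1.png",a)
```

```text
1.2 [0.3945785  0.24134224 0.07985071] (array([0.05, 0.02, 7.89]), np.float64(-0.1646866670426732))
```

View pics/v1.png

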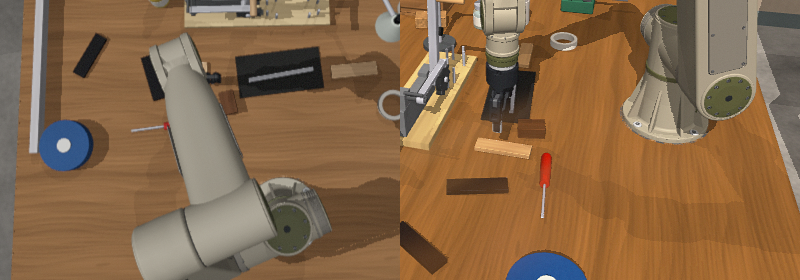

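Run:
```python
from h import *
print(proj("side",[[.3945,.2413,.08],[.3945,.2413,.012],[.464,.2413,.012],[.325,.2413,.012]]))
p=cv2.imread("pics/s1.png")[:,:,::-1].copy();hsv=cv2.cvtColor(p,cv2.COLOR_RGB2HSV)
m=np.zeros((480,640),bool);m[330:365,305:385]=((hsv[:,:,2]>185))[330:365,305:385]
ys,xs=np.nonzero(m);print(xs.min(),xs.max(),ys.min(),ys.max());print(rect("side",m,.012))
```

```text
[[341.02609263 323.70510316]
 [340.84487917 345.54285128]
 [314.07718167 341.178276  ]
 [368.27092069 350.01477206]]
314 384 338 364
(array([0.3898, 0.2473]), array([0.1392, 0.0517]), 0.646933913230896, np.int32(740))
```

The strip is under the gripper: its centre projects to (341,346) in the side picture, and I see it at about (343,348). Descending to grip.

Emit:
carry_out(steps=[[[0,0,0],[0,0,4],0],[[0,0,0],[0,0,7.8],0],[[0,0,0],[0,0,7.8],0],[[0,0,0],[0,0,7.8],255],[[0,0,0],[0,0,7.8],255],[[0,0,0],[0,0,7.8],255],[[0,0,0],[0,0,7.8],255],[[0,0,0],[0,0,7.8],255]], force=40)

```text
clock: 2.3
tcp_pos: [0.3959, 0.2428, 0.004]
orientation: [0.001, 0.005, 1.0, 0.001]
wrist_force: [-1.4, 0.8, 5.4]
finger_gap: 0.0384
grip_force: 39.8
```

Run:
```python
from h import *
s=env.get_state();print(s['finger_gap'],s['grip_force'],tomove([.394,.2415,.13],89.4),tomove([.6195,-.0478,.13],-.5))
```

```text
0.038369838754340996 39.799193143844604 (array([  0.15,  -0.11, -12.6 ]), np.float64(-0.01560426867702347)) (array([-22.71, -28.79, -12.59]), np.float64(89.88439573132298))
```

Emit:
carry_out(steps=[[[0,0,0],[0,0,-5],255],[[0,0,10],[0,0,-10],255],[[0,0,20],[0,-4,-12.6],255],[[0,0,30],[0,-10,-12.6],255],[[0,0,40],[0,-16,-12.6],255],[[0,0,50],[0,-22,-12.6],255],[[0,0,60],[0,-27,-12.6],255],[[0,0,70],[-2,-28.8,-12.6],255]])

```text
clock: 3.3
tcp_pos: [0.4108, -0.0487, 0.1292]
orientation: [0.001, 0.582, 0.813, 0.0]
wrist_force: [-0.1, 0.6, -0.9]
finger_gap: 0.0384
grip_force: 41.4
```

Run:
```python
from h import *
s=env.get_state();print(s['finger_gap'],s['grip_force'],s['joint_pos'],tomove([.6195,-.0478,.13],-.5))
```

```text
0.038446553280577736 41.41649544239044 [-3.12452166e-01  6.51556205e-02 -5.22410927e-01  9.82186278e-01
 -2.41925865e-04  9.30623386e-01] (array([-6.63, 19.79, -0.06]), np.float64(19.277026247085402))
```

Emit:
carry_out(steps=[[[0,0,10],[-2,5.6,0],255],[[0,0,19.3],[-4,11.2,0],255],[[0,0,19.3],[-5.5,16.5,0],255],[[0,0,19.3],[-6.6,19.8,0],255],[[0,0,19.3],[-6.6,19.8,2],255],[[0,0,19.3],[-6.6,19.8,4],255],[[0,0,19.3],[-6.6,19.8,4],255],[[0,0,19.3],[-6.6,19.8,4],255]])

```text
clock: 4.3
tcp_pos: [0.6205, -0.0428, 0.0894]
orientation: [0.0, 0.707, 0.708, 0.0]
wrist_force: [-0.9, 0.3, -0.7]
finger_gap: 0.0389
grip_force: 41.4
```

Run:
```python
from h import *
s=env.get_state();print(s['tcp_pos'],s['finger_gap'],tomove([.6195,-.0478,.024],-.5))
p,d=env.read_camera("side");q,_=env.read_camera("top")
a=cv2.resize(p[200:300,220:340,::-1],None,fx=5,fy=5,interpolation=2)
b=cv2.resize(q[165:240,290:405,::-1],(767,500),interpolation=2)
cv2.imwrite("pics/v2.png",cv2.resize(np.hstack([a[:,100:500],b[:,180:580]]),(800,500)))
```

```text
[ 0.62052946 -0.04284493  0.08939857] 0.03885726214887543 (array([-0.49, -0.11,  6.54]), np.float64(0.5670466429776297))
```

View pics/v2.png

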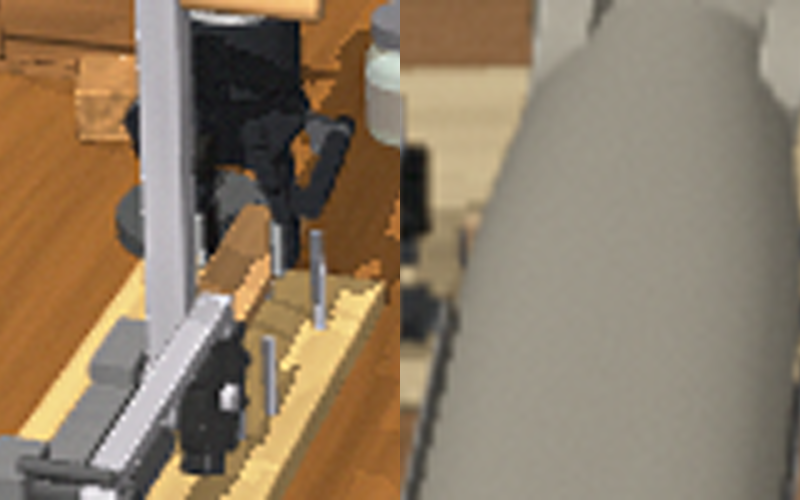

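Run:
```python
from h import *
x,y,a=np.load("press.npy");c,s=np.cos(a),np.sin(a)
for px in(27,17,-17,-27):
  for py in((50,-50) if abs(px)==27 else (78,-78)):
    X,Y=px/1e3,-.135+py/1e3;w=[x+c*X-s*Y,y+s*X+c*Y]
    print(px,py,np.round(w,4),proj("side",[w+[.072],w+[.02]]).round(1).tolist())
p,d=env.read_camera("side")
cv2.imwrite("pics/v3.png",cv2.resize(p[225:305,260:340,::-1],None,fx=7,fy=7,interpolation=2))
```

```text
27 50 [0.6458 0.0014] [[275.6, 264.4], [276.5, 279.3]]
27 -50 [ 0.645  -0.0986] [[286.4, 248.0], [287.1, 262.5]]
17 78 [0.6361 0.0295] [[275.6, 269.7], [276.5, 284.8]]
17 -78 [ 0.6347 -0.1265] [[292.3, 244.1], [292.9, 258.5]]
-17 78 [0.6021 0.0298] [[286.9, 271.2], [287.6, 286.4]]
-17 -78 [ 0.6007 -0.1262] [[302.7, 245.4], [303.2, 259.9]]
-27 50 [0.5918 0.0019] [[293.2, 266.7], [293.8, 281.8]]
-27 -50 [ 0.591  -0.0981] [[303.2, 250.2], [303.6, 264.7]]
```

View pics/v3.png

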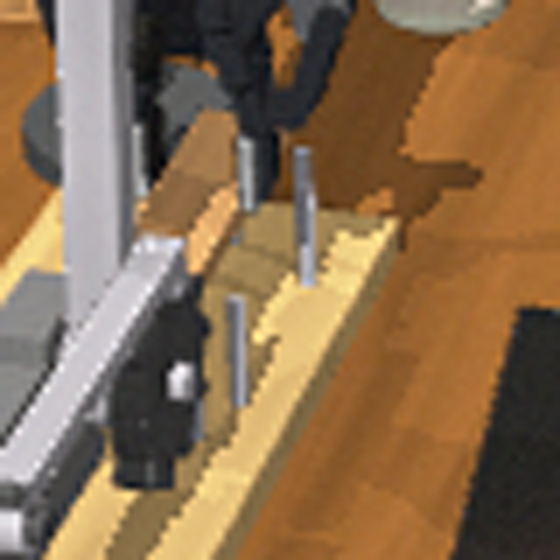

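The strip hangs aligned over the pins. Now I lower it slowly and watch the force.

Emit:
carry_out(steps=[[[0,0,0.6],[-0.6,-0.1,0],255],[[0,0,0.6],[-0.6,-0.1,0],255],[[0,0,0.6],[-0.6,-0.1,1],255],[[0,0,0.6],[-0.6,-0.1,2],255],[[0,0,0.6],[-0.6,-0.1,2.4],255],[[0,0,0.6],[-0.6,-0.1,2.6],255],[[0,0,0.6],[-0.6,-0.1,2.6],255],[[0,0,0.6],[-0.6,-0.1,2.6],255]])

```text
clock: 5.45
tcp_pos: [0.6194, -0.0487, 0.0626]
orientation: [0.0, 0.71, 0.704, 0.0]
wrist_force: [-0.1, 0.0, -1.1]
finger_gap: 0.0387
grip_force: 41.4
```

No contact, so it's between the pins. Lower to the floor and release.

Emit:
carry_out(steps=[[[0,0,0],[0,0,1],255],[[0,0,0],[0,0,2],255],[[0,0,0],[0,0,3],255],[[0,0,0],[0,0,3.6],255],[[0,0,0],[0,0,3.7],255],[[0,0,0],[0,0,3.7],255],[[0,0,0],[0,0,3.7],0],[[0,0,0],[0,0,3.7],0]])

```text
clock: 6.45
tcp_pos: [0.6196, -0.0488, 0.0258]
orientation: [0.0, 0.71, 0.704, 0.0]
wrist_force: [-0.5, -1.3, 1.1]
finger_gap: 0.0732
grip_force: 0.0
```

Run:
```python
from h import *
s=env.get_state();print(s['tcp_pos'],s['finger_gap'],tomove([.6195,-.0488,.14],-.5),tomove([.428,-.2286,.08],4))
```

```text
[ 0.61955695 -0.04877413  0.02580823] 0.07320128330290233 (array([-0.000e+00,  1.000e-02, -1.142e+01]), np.float64(-0.025142475705422385)) (array([-18.16, -18.98,  -5.44]), np.float64(-4.525142475705422))
```

Emit:
carry_out(steps=[[[0,0,0],[0,0,-6],0],[[0,0,0],[0,0,-11.4],0],[[0,0,0],[0,-6,-11.4],0],[[0,0,-4.5],[-3,-11.5,-10],0],[[0,0,-4.5],[-7,-15.5,-8],0],[[0,0,-4.5],[-12,-19,-5.5],0],[[0,0,-4.5],[-18.1,-19,-5.5],0],[[0,0,-4.5],[-18.1,-19,-5.5],0]])

```text
clock: 7.45
tcp_pos: [0.4277, -0.2323, 0.0808]
orientation: [0.002, 0.684, 0.729, -0.0]
wrist_force: [0.1, 0.8, 0.7]
finger_gap: 0.0855
grip_force: 0.0
```

Run:
```python
from h import *
p,d=env.read_camera("side");s=env.get_state();print(s['tcp_pos'],tomove([.428,-.2286,.001],4))
q,_=env.read_camera("top")
hsv=cv2.cvtColor(q,cv2.COLOR_RGB2HSV);m=np.zeros((480,640),bool);m[255:285,385:445]=((hsv[:,:,2]>165)&(hsv[:,:,1]<140))[255:285,385:445]
cv2.imwrite("pics/t3.png",q[:,:,::-1])
a=cv2.resize(p[130:330,220:420,::-1],None,fx=2.5,fy=2.5,interpolation=2);b=cv2.resize(q[130:310,290:470,::-1],(500,500),interpolation=2)
cv2.imwrite("pics/v4.png",cv2.resize(np.hstack([a,b]),(800,400)))
```

```text
[ 0.42752147 -0.23023179  0.08064154] (array([0.17, 0.05, 7.96]), np.float64(-0.26392942648219275))
```

View pics/v4.png

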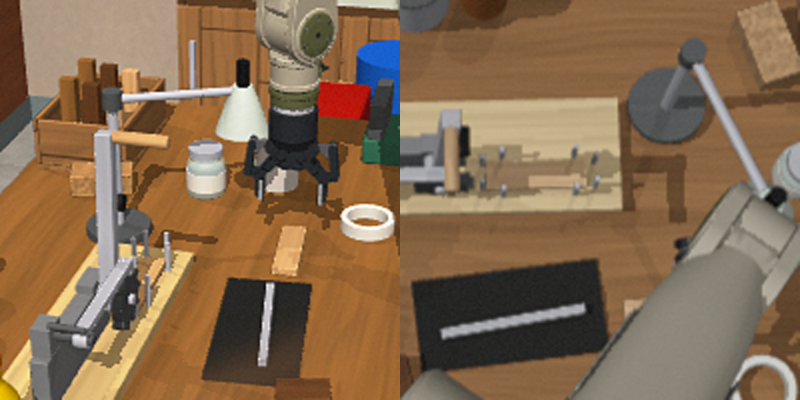

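Run:
```python
from h import *
p,d=env.read_camera("side");hsv=cv2.cvtColor(p,cv2.COLOR_RGB2HSV)
print(proj("side",[[.428,-.2286,.012]]), hsv[255,364])
P=cloud("side",d);m=np.zeros((480,640),bool);m[235:275,350:378]=True
m&=(P[:,:,2]>.006)&(P[:,:,2]<.03)&(hsv[:,:,2]>140);print(rect("side",m,.012))
print(tomove([.428,-.2286,.001],4))
```

```text
[[363.38520949 252.76269015]] [ 16 127 235]
(array([ 0.4239, -0.2229]), array([0.1498, 0.0397]), -85.66941738128662, np.int32(286))
(array([-0.09,  0.04,  7.95]), np.float64(-0.04803571824898256))
```

The strip hasn't moved. Grip it.

Emit:
carry_out(steps=[[[0,0,0],[-0.1,0,4],0],[[0,0,0],[-0.1,0,7.7],0],[[0,0,0],[-0.1,0,7.7],0],[[0,0,0],[-0.1,0,7.7],255],[[0,0,0],[-0.1,0,7.7],255],[[0,0,0],[-0.1,0,7.7],255],[[0,0,0],[-0.1,0,7.7],255],[[0,0,0],[-0.1,0,7.7],255]], force=40)

```text
clock: 8.6
tcp_pos: [0.4287, -0.2296, 0.005]
orientation: [0.001, 0.682, 0.731, 0.0]
wrist_force: [-0.3, 1.4, 6.2]
finger_gap: 0.0384
grip_force: 39.9
```

Run:
```python
from h import *
s=env.get_state();print(s['tcp_pos'],s['finger_gap'],tomove([.43,-.0475,.12],-.5),tomove([.6195,-.0475,.12],-.5))
```

```text
[ 0.42870491 -0.22955006  0.00497184] 0.038379074147956035 (array([ 18.14,   1.42, -11.53]), np.float64(4.47831040217126)) (array([ 16.82,  20.33, -11.47]), np.float64(4.47831040217126))
```

Emit:
carry_out(steps=[[[0,0,0],[0,0,-6],255],[[0,0,0],[0,0,-11.5],255],[[0,0,4.5],[6,0.5,-11.5],255],[[0,0,4.5],[12,1,-11.5],255],[[0,0,4.5],[17,6,-11.5],255],[[0,0,4.5],[16.8,12,-11.5],255],[[0,0,4.5],[16.8,17,-11.5],255],[[0,0,4.5],[16.8,20.3,-11.5],255]])

```text
clock: 9.6
tcp_pos: [0.6212, -0.0467, 0.119]
orientation: [0.001, 0.71, 0.704, 0.001]
wrist_force: [-1.1, -0.8, -0.5]
finger_gap: 0.0385
grip_force: 41.2
```

Emit:
carry_out(steps=[[[0,0,0],[0,0,0],255],[[0,0,0],[0,0,0],255],[[0,0,0],[0,0,0],255],[[0,0,0],[0,0,1],255],[[0,0,0],[0,0,2],255],[[0,0,0],[0,0,2],255],[[0,0,0],[0,0,2],255],[[0,0,0],[0,0,2],255]])

```text
clock: 10.6
tcp_pos: [0.6187, -0.0473, 0.0986]
orientation: [0.0, 0.71, 0.704, 0.0]
wrist_force: [-0.9, -0.6, -1.7]
finger_gap: 0.0385
grip_force: 41.2
```

Run:
```python
from h import *
s=env.get_state();print(s['tcp_pos'],s['finger_gap'],tomove([.6195,-.0484,.065],-.5),tomove([.6195,-.0484,.038],-.5))
```

```text
[ 0.61870212 -0.04733417  0.09856424] 0.03845342001051989 (array([-0.11,  0.08,  3.36]), np.float64(-0.02249921044969483)) (array([-0.11,  0.08,  6.06]), np.float64(-0.02249921044969483))
```

Emit:
carry_out(steps=[[[0,0,0],[-0.1,0.1,0.5],255],[[0,0,0],[-0.1,0.1,1.5],255],[[0,0,0],[-0.1,0.1,2.5],255],[[0,0,0],[-0.1,0.1,3.2],255],[[0,0,0],[-0.1,0.1,3.6],255],[[0,0,0],[-0.1,0.1,3.6],255],[[0,0,0],[-0.1,0.1,3.6],255],[[0,0,0],[-0.1,0.1,3.6],255]])

```text
clock: 11.6
tcp_pos: [0.6197, -0.0483, 0.0627]
orientation: [0.0, 0.71, 0.704, 0.0]
wrist_force: [0.0, 0.4, -1.1]
finger_gap: 0.0385
grip_force: 41.2
```

Emit:
carry_out(steps=[[[0,0,0],[0,0,1],255],[[0,0,0],[0,0,2],255],[[0,0,0],[0,0,2.5],255],[[0,0,0],[0,0,2.6],255],[[0,0,0],[0,0,2.6],255],[[0,0,0],[0,0,2.6],0],[[0,0,0],[0,0,2.6],0],[[0,0,0],[0,0,2.6],0]])

```text
clock: 12.6
tcp_pos: [0.6194, -0.0483, 0.0359]
orientation: [-0.0, 0.71, 0.704, -0.0]
wrist_force: [-0.5, -0.1, 0.5]
finger_gap: 0.0855
grip_force: 0.0
```

Run:
```python
from h import *
print(tomove([.6195,-.0484,.16],-.5),tomove([.43,-.005,.16],8.5),tomove([.43,-.005,.09],8.5))
```

```text
(array([-1.000e-02,  1.000e-02, -1.241e+01]), np.float64(-0.027002150104706857)) (array([  4.16, -18.98, -12.4 ]), np.float64(-9.027002150104721)) (array([  4.16, -18.98,  -5.4 ]), np.float64(-9.027002150104721))
```

Emit:
carry_out(steps=[[[0,0,0],[0,0,-6],0],[[0,0,0],[0,0,-12.4],0],[[0,0,0],[0,-6,-12.4],0],[[0,0,0],[0,-12,-12.4],0],[[0,0,0],[1,-18,-12.4],0],[[0,0,0],[7,-21,-12.4],0],[[0,0,0],[13,-24,-12.4],0],[[0,0,0],[19,-24,-12.4],0]])

```text
clock: 13.6
tcp_pos: [0.3797, 0.139, 0.1606]
orientation: [0.0, 0.711, 0.703, 0.0]
wrist_force: [0.4, -0.7, 0.4]
finger_gap: 0.0852
grip_force: 0.0
```

Emit:
carry_out(steps=[[[0,0,0],[5,0,0],0],[[0,0,0],[10,0,0],0],[[0,0,0],[15,0,0],0],[[0,0,0],[15,0,0],0],[[0,0,0],[15,0,0],0],[[0,0,0],[15,0,0],0],[[0,0,0],[15,0,0],0],[[0,0,0],[15,0,0],0]])

```text
clock: 14.6
tcp_pos: [0.3831, 0.2874, 0.1604]
orientation: [0.0, 0.711, 0.703, 0.0]
wrist_force: [-0.3, 0.4, -0.0]
finger_gap: 0.0853
grip_force: 0.0
```

Run:
```python
from h import *
s=env.get_state();print(s['tcp_pos'])
q,d=env.read_camera("top");hsv=cv2.cvtColor(q,cv2.COLOR_RGB2HSV);P=cloud("top",d);np.savez("t4.npz",q=q,d=d)
p,ds=env.read_camera("side");np.savez("s4.npz",q=p,d=ds)
m=np.zeros((480,640),bool);m[245:300,300:385]=hsv[245:300,300:385,2]>100
print("rod",rect("top",m,.018))
a=cv2.resize(q[165:235,240:400,::-1],None,fx=5,fy=5,interpolation=2)
b=cv2.resize(p[180:330,220:370,::-1],None,fx=4,fy=4,interpolation=2)
cv2.imwrite("pics/v5.png",a);cv2.imwrite("pics/v6.png",b)
```

```text
[0.38306733 0.287386   0.16042888]
rod (array([ 0.4706, -0.0116]), array([0.2581, 0.0743]), 88.37828063964844, np.int32(575))
```

View pics/v5.png

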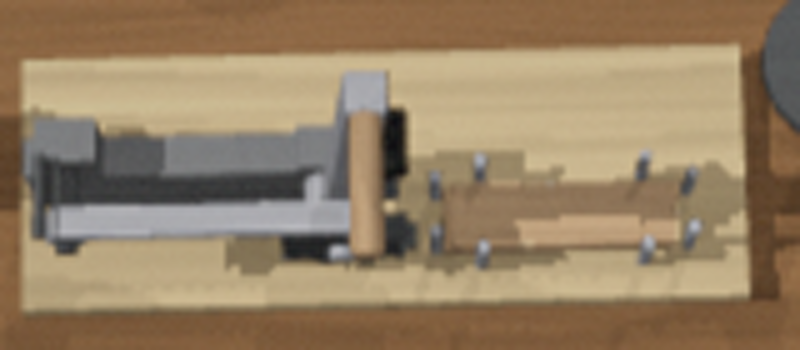

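View pics/v6.png

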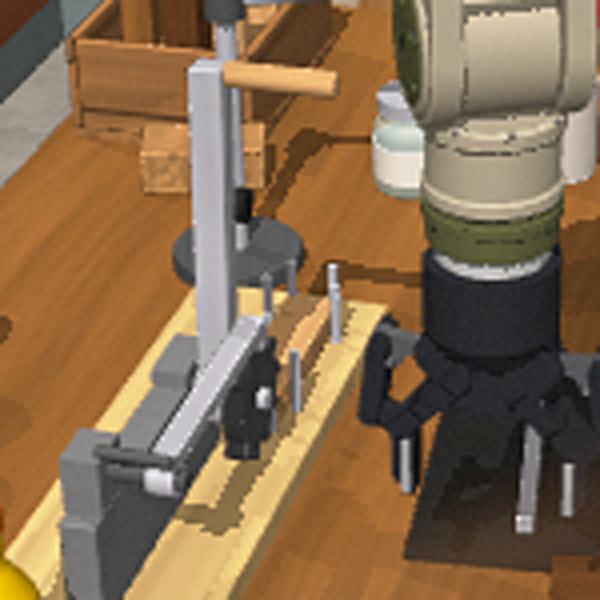

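Run:
```python
from h import *
q=np.load("t4.npz");d=q['d'];q=q['q'];hsv=cv2.cvtColor(q,cv2.COLOR_RGB2HSV)
m=np.zeros((480,640),bool);m[255:293,300:385]=hsv[255:293,300:385,2]>100
print("rod",rect("top",m,.018))
x,y,a=np.load("press.npy");c,s=np.cos(a),np.sin(a)
def pr(w): w=w[:,:2]-[x,y];return np.round(np.c_[w[:,0]*c+w[:,1]*s,-w[:,0]*s+w[:,1]*c],4)
f=lambda X,Y:(X/5+240-.4,Y/5+165-.4)
P=cloud("top",d)
for n,pts in dict(pawlbar=[(60,220),(100,220),(150,220),(200,220),(300,220)],stop=[(38,180),(38,220)],pin=[(65,245)],boss=[(70,140)]).items():
  for t in pts:
    u,v=f(*t);w=P[int(round(v)),int(round(u))];print(n,t,pr(w[None]),w[2].round(3))
print("pin@.125",pr(atz("top",[f(65,246),f(53,240),f(48,203),f(48,237),f(350,203),f(350,237)],.125)))
print("pawl@.148",pr(atz("top",[f(48,203),f(48,237),f(345,203),f(345,237),f(38,190)],.148)))
S=np.load("s4.npz");Ps=cloud("side",S['d']);g=lambda X,Y:(int(X/4+220),int(Y/4+180))
for t in[(160,482),(145,480),(175,490),(170,455),(130,455),(180,445),(220,390),(250,340),(90,440)]:
    u,v=g(*t);w=Ps[v,u];print("side",t,pr(w[None]),w[2].round(3))
```

```text
rod (array([ 0.4188, -0.0042]), array([0.1987, 0.0135]), -80.74711322784424, np.int32(246))
pawlbar (60, 220) [[-0.02    0.1631]] 0.137
pawlbar (100, 220) [[-0.0219  0.1391]] 0.144
pawlbar (150, 220) [[-0.0237  0.1096]] 0.149
pawlbar (200, 220) [[-0.0231  0.081 ]] 0.144
pawlbar (300, 220) [[-0.0239  0.023 ]] 0.142
stop (38, 180) [[-0.0009  0.1751]] 0.158
stop (38, 220) [[-0.0229  0.1759]] 0.151
pin (65, 245) [[-0.035   0.1601]] 0.138
boss (70, 140) [[0.0245 0.1558]] 0.151
pin@.125 [[-0.0315  0.1627]
 [-0.0277  0.1698]
 [-0.0054  0.1728]
 [-0.0259  0.1727]
 [-0.0091 -0.0047]
 [-0.0295 -0.0044]]
pawl@.148 [[-0.011   0.17  ]
 [-0.0312  0.1699]
 [-0.0145 -0.0022]
 [-0.0347 -0.0019]
 [-0.0031  0.1758]]
side (160, 482) [[-0.0242  0.1681]] 0.125
side (145, 480) [[-0.0156  0.173 ]] 0.127
side (175, 490) [[-0.0318  0.1683]] 0.121
side (170, 455) [[-0.0265  0.1578]] 0.14
side (130, 455) [[-0.0071  0.1743]] 0.147
side (180, 445) [[-0.032  0.151]] 0.142
side (220, 390) [[-0.0333  0.0806]] 0.14
side (250, 340) [[-0.0325  0.0218]] 0.142
side (90, 440) [[0.0275 0.1561]] 0.139
```

Both strips lie flat in the bed: (443–690, 185–245) in the crop, inside the eight pins. From the depth, the pawl bar is at press x ≈ -22 mm and its pivot at y ≈ 161 mm. Next is the rod.

Run:
```python
from h import *
print(tomove([.4126,.0353,.06],8.9))
```

```text
(array([-25.21,   3.21,  10.04]), np.float64(-9.478448237648209))
```

Emit:
carry_out(steps=[[[0,0,-5],[-6,1,0],0],[[0,0,-9.5],[-12,2,2],0],[[0,0,-9.5],[-18,3.2,5],0],[[0,0,-9.5],[-22,3.2,8],0],[[0,0,-9.5],[-25.2,3.2,10],0],[[0,0,-9.5],[-25.2,3.2,10],0],[[0,0,-9.5],[-25.2,3.2,10],0],[[0,0,-9.5],[-25.2,3.2,10],0]])

```text
clock: 15.7
tcp_pos: [0.4133, 0.0366, 0.0611]
orientation: [0.001, 0.649, 0.761, 0.001]
wrist_force: [-1.2, 0.6, -0.8]
finger_gap: 0.0853
grip_force: 0.0
```

Run:
```python
from h import *
p,d=env.read_camera("side");print(tomove([.4126,.0353,.009],8.9))
hsv=cv2.cvtColor(p,cv2.COLOR_RGB2HSV)
print(proj("side",[[.4188-.157*.1,-.0042+.099,.018],[.4126,.0353,.06],[.4188+.0157,-.0042-.099,.018]]))
cv2.imwrite("pics/v7.png",cv2.resize(p[230:330,300:400,::-1],None,fx=4,fy=4,interpolation=2))
```

```text
(array([-0.12, -0.09,  5.2 ]), np.float64(0.17535023925026394))
[[349.86114825 309.58752351]
 [351.24536394 284.54023549]
 [353.48153316 270.83213397]]
```

View pics/v7.png

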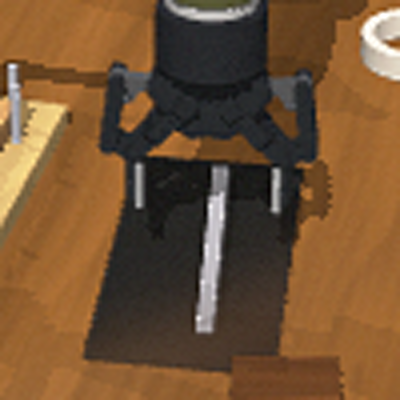

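The rod's near end at (205,325) matches the prediction and lies between the fingers. Grip it.

Emit:
carry_out(steps=[[[0,0,0],[-0.1,-0.1,3],0],[[0,0,0],[-0.1,-0.1,5],0],[[0,0,0],[-0.1,-0.1,5.1],100],[[0,0,0],[-0.1,-0.1,5.1],180],[[0,0,0],[-0.1,-0.1,5.1],255],[[0,0,0],[-0.1,-0.1,5.1],255],[[0,0,0],[-0.1,-0.1,5.1],255],[[0,0,0],[-0.1,-0.1,5.1],255]], force=100)

```text
clock: 16.75
tcp_pos: [0.4124, 0.0346, 0.0103]
orientation: [0.001, 0.65, 0.76, 0.001]
wrist_force: [-2.0, 1.1, 7.4]
finger_gap: 0.0083
grip_force: 98.2
```

Run:
```python
from h import *
s=env.get_state();print(s['tcp_pos'],s['finger_gap'],s['wrist_force'],tomove([.4126,.0353,.13],89.5))
```

```text
[0.41239628 0.03464016 0.01031881] 0.008289884174108333 [-2.01218002  1.09858791  7.40876273] (array([  0.06,   0.05, -11.97]), np.float64(-80.5438855698741))
```

Emit:
carry_out(steps=[[[0,0,0],[0,0,-3],255],[[0,0,-10],[0,0,-6],255],[[0,0,-20],[0,0,-9],255],[[0,0,-30],[0,0,-10.6],255],[[0,0,-40],[0,0,-10.6],255],[[0,0,-50],[0,0,-10.6],255],[[0,0,-60],[0,0,-10.6],255],[[0,0,-70],[0,0,-10.6],255]])

```text
clock: 17.75
tcp_pos: [0.4113, 0.0346, 0.1153]
orientation: [-0.0, 0.093, 0.996, 0.0]
wrist_force: [-0.8, -0.2, -1.9]
finger_gap: 0.008
grip_force: 98.6
```

Run:
```python
from h import *
s=env.get_state();print(s['tcp_pos'],s['finger_gap'],tomove([.42,.198,.116],89.5))
```

```text
[0.41134366 0.03463317 0.11527778] 0.007990496512835168 (array([ 2.18, 16.21, -0.07]), np.float64(-10.20531112839656))
```

Emit:
carry_out(steps=[[[0,0,-10.2],[1,5,0],255],[[0,0,-10.2],[1.5,10,0],255],[[0,0,-10.2],[2.2,14,0],255],[[0,0,-10.2],[2.2,16.2,0],255],[[0,0,-10.2],[2.2,16.2,0],255],[[0,0,-10.2],[2.2,16.2,0],255],[[0,0,-10.2],[2.2,16.2,0],255],[[0,0,-10.2],[2.2,16.2,0],255]])

```text
clock: 18.75
tcp_pos: [0.4211, 0.1971, 0.1153]
orientation: [-0.0, 0.008, 1.0, -0.0]
wrist_force: [0.6, -0.3, -2.0]
finger_gap: 0.0083
grip_force: 98.7
```

Run:
```python
from h import *
s=env.get_state();print(s['tcp_pos'],s['finger_gap'],tomove([.4855,.198,.114],89.5))
p,d=env.read_camera("side");q,_=env.read_camera("top")
a=cv2.resize(p[230:330,220:340,::-1],None,fx=4,fy=4,interpolation=2);b=cv2.resize(q[180:300,230:310,::-1],(320,480),interpolation=2)
cv2.imwrite("pics/v8.png",np.hstack([a,b[:400]]))
P=cloud("side",d);np.savez("s8.npz",d=d,q=p)
```

```text
[0.42108822 0.19712097 0.11534913] 0.008286602101995116 (array([-6.44,  0.19,  0.13]), np.float64(-0.4021818889796549))
```

View pics/v8.png

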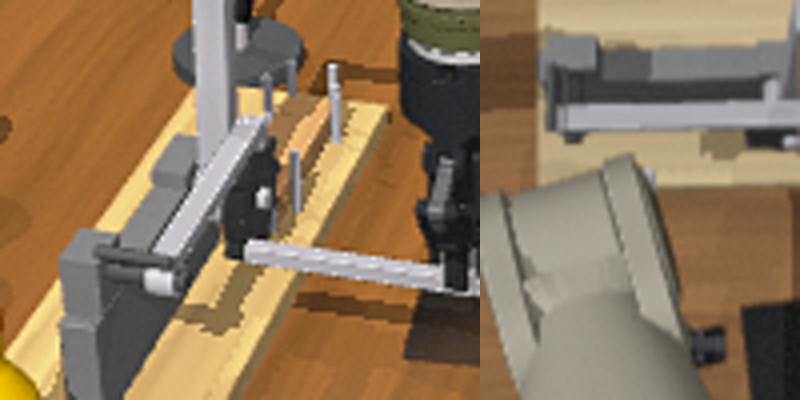

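Run:
```python
from h import *
S=np.load("s8.npz");P=cloud("side",S['d'])
for X,Y in[(252,248),(256,252),(300,257),(350,262),(400,268),(250,243)]:
    u,v=int(X/4+220),int(Y/4+230);print(u,v,P[v,u].round(4))
print(proj("side",[[.421+.139,.197,.117],[.421+.139,.197,.123],[.421,.197,.123]]))
```

```text
283 292 [0.5537 0.2048 0.1232]
284 293 [0.5527 0.2005 0.1175]
295 294 [0.5232 0.201  0.1197]
307 295 [0.492  0.1997 0.1209]
320 297 [0.457  0.2041 0.1236]
282 290 [0.5596 0.1952 0.1221]
[[281.70311815 292.02388859]
 [281.59574015 290.06329823]
 [334.73529676 297.60639474]]
```

Emit:
carry_out(steps=[[[0,0,-0.4],[-1,0.2,0.3],255],[[0,0,-0.4],[-2.5,0.2,0.3],255],[[0,0,-0.4],[-4,0.2,0.3],255],[[0,0,-0.4],[-5.5,0.2,0.3],255],[[0,0,-0.4],[-6.4,0.2,0.3],255],[[0,0,-0.4],[-6.4,0.2,0.3],255],[[0,0,-0.4],[-6.4,0.2,0.3],255],[[0,0,-0.4],[-6.4,0.2,0.3],255]])

```text
clock: 19.85
tcp_pos: [0.4845, 0.199, 0.1123]
orientation: [-0.0, 0.004, 1.0, 0.0]
wrist_force: [0.1, -0.2, -1.1]
finger_gap: 0.008
grip_force: 98.8
```

Run:
```python
from h import *
s=env.get_state();print(s['tcp_pos'],s['finger_gap'],s['wrist_force'])
p,d=env.read_camera("side")
cv2.imwrite("pics/v9.png",cv2.resize(p[230:330,220:340,::-1],None,fx=5,fy=5,interpolation=2))
```

```text
[0.48452381 0.19897418 0.11228797] 0.008031842100792502 [ 0.07453206 -0.18629637 -1.08215673]
```

View pics/v9.png

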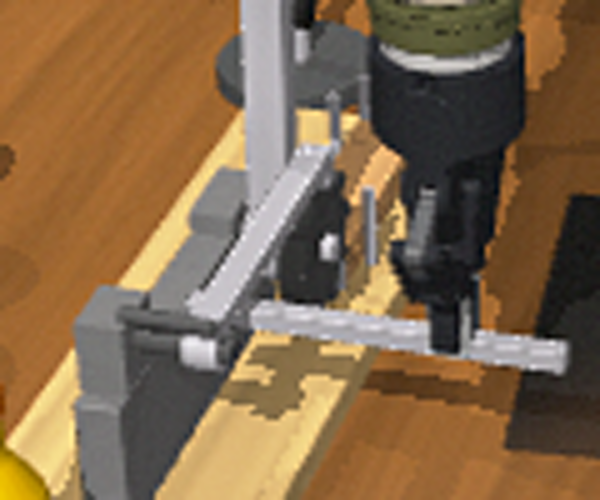

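The rod passes under the pawl at (252,318), clear of wheel and pivot. Lift along the arc.

Emit:
carry_out(steps=[[[0,0,0],[0,0,-0.6],255],[[0,0,0],[0,0,-1.1],255],[[0,0,0],[0,0,-1.6],255],[[0,0,0],[0,0,-2.1],255],[[0,0,0],[0,0.1,-2.6],255],[[0,0,0],[0,0.3,-3.1],255],[[0,0,0],[0,0.7,-3.9],255],[[0,0,0],[0,1.4,-4.6],255]])

```text
clock: 20.9
tcp_pos: [0.4853, 0.2132, 0.159]
orientation: [0.0, 0.004, 1.0, -0.0]
wrist_force: [-0.6, -0.7, -2.3]
finger_gap: 0.0086
grip_force: 98.6
```

Run:
```python
from h import *
s=env.get_state();print(s['tcp_pos'],s['finger_gap'],s['wrist_force'],s['ft_torque'],tomove([.4845,.213,.159]))
p,d=env.read_camera("side")
cv2.imwrite("pics/v10.png",cv2.resize(p[180:330,220:340,::-1],None,fx=3,fy=3,interpolation=2))
```

```text
[0.48531652 0.21315084 0.15898204] 0.00857823771980315 [-0.57484721 -0.70437926 -2.26960705] [-0.0742072   0.22832646 -0.0810176 ] (array([ 0.08, -0.02, -0.  ]), None)
```

View pics/v10.png

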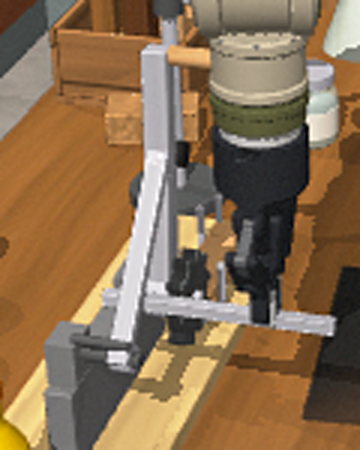

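The pawl is up at about 0.9 rad on the rod. Continue over the top.

Emit:
carry_out(steps=[[[0,0,0],[0,0.7,-0.7],255],[[0,0,0],[0,1.6,-1.2],255],[[0,0,0],[0,2.6,-1.6],255],[[0,0,0],[0,3.6,-1.8],255],[[0,0,0],[0,4.6,-2],255],[[0,0,0],[0,5.2,-2.2],255],[[0,0,0],[0,5.2,-2.2],255],[[0,0,0],[0,5.2,-2.2],255]])

```text
clock: 21.95
tcp_pos: [0.4855, 0.2648, 0.1802]
orientation: [-0.0, 0.004, 1.0, -0.0]
wrist_force: [-0.2, -0.0, -0.9]
finger_gap: 0.0088
grip_force: 98.8
```

```bash
cat > pawl.py <<'E'
from h import *
def pawl():
    """points of the scene near the pawl plane, seen from the side, above z .15, left of the beam: press y,z"""
    x,y,a=np.load("press.npy");c,s=np.cos(a),np.sin(a)
    p,d=env.read_camera("side");P=cloud("side",d).reshape(-1,3);ok=d.ravel()>.1
    w=P[:,:2]-[x,y];X=w[:,0]*c+w[:,1]*s;Y=-w[:,0]*s+w[:,1]*c;Z=P[:,2]
    k=ok&(X>-.034)&(X<-.008)&(Z>.16)&(Z<.33)&(Y>.03)&(Y<.35)
    for z in np.arange(.16,.33,.02):
        j=k&(Z>=z)&(Z<z+.02)
        if j.sum():print(round(z,2),j.sum(),np.median(Y[j]).round(3),Y[j].min().round(3),Y[j].max().round(3))
E
python3 -c "
from pawl import *
s=env.get_state();print(s['tcp_pos'],s['finger_gap'],s['wrist_force']);pawl()"
```

```text
[0.48549153 0.26476852 0.18015326] 0.008784800102070764 [-0.19881546 -0.0311015  -0.92552378]
0.16 53 0.215 0.177 0.23
0.18 87 0.185 0.168 0.251
0.2 36 0.255 0.238 0.27
0.22 39 0.274 0.258 0.286
0.24 92 0.281 0.265 0.293
```

The depth shows the pawl lying back from (y .20, z .17) to (.285, .25), i.e. about 2.3 rad. Withdraw the rod and return it to the mat.

Emit:
carry_out(steps=[[[0,0,0],[3,0,0],255],[[0,0,0],[7.5,0,0],255],[[0,0,10],[7.5,-5,0],255],[[0,0,20],[7.5,-10,2],255],[[0,0,30],[7.5,-15,4],255],[[0,0,40],[7.5,-20,6],255],[[0,0,50],[7.5,-23,8],255],[[0,0,60],[7.5,-23,9],255]])

```text
clock: 23.0
tcp_pos: [0.4083, 0.0333, 0.0895]
orientation: [-0.0, 0.508, 0.862, -0.0]
wrist_force: [-0.0, 0.3, -1.6]
finger_gap: 0.0084
grip_force: 98.8
```

Run:
```python
from h import *
s=env.get_state();print(s['tcp_pos'],s['finger_gap'],tomove([.4124,.0346,.03],8.9),tomove([.4124,.0346,.012],8.9))
```

```text
[0.40831902 0.03333687 0.08949624] 0.008368358329055291 (array([-0.09,  0.42,  5.95]), np.float64(20.07827388319444)) (array([-0.09,  0.42,  7.75]), np.float64(20.07827388319444))
```

Emit:
carry_out(steps=[[[0,0,10],[-0.1,0.4,2],255],[[0,0,20],[-0.1,0.4,4],255],[[0,0,20],[-0.1,0.4,6],255],[[0,0,20],[-0.1,0.4,7],255],[[0,0,20],[-0.1,0.4,7.5],255],[[0,0,20],[-0.1,0.4,7.8],255],[[0,0,20],[-0.1,0.4,7.8],255],[[0,0,20],[-0.1,0.4,7.8],0]])

```text
clock: 24.0
tcp_pos: [0.4135, 0.0366, 0.0128]
orientation: [0.001, 0.646, 0.764, 0.0]
wrist_force: [0.5, 0.3, 0.3]
finger_gap: 0.0251
grip_force: 0.0
```

Emit:
carry_out(steps=[[[0,0,0],[0,0,0],0],[[0,0,0],[0,0,0],0],[[0,0,0],[0,0,0],0],[[0,0,0],[0,0,-3],0],[[0,0,0],[0,0,-8],0],[[0,0,0],[0,0,-14],0],[[0,0,0],[0,0,-14],0],[[0,0,0],[0,0,-14],0]])

```text
clock: 25.0
tcp_pos: [0.4128, 0.0366, 0.1522]
orientation: [0.0, 0.646, 0.764, 0.0]
wrist_force: [0.3, 0.1, -0.3]
finger_gap: 0.0853
grip_force: 0.0
```

Run:
```python
from h import *
s=env.get_state();print(s['tcp_pos'],s['finger_gap'],s['orientation'])
# beam: handle via side + top depth, brown points high
p,d=env.read_camera("side");P=cloud("side",d);hsv=cv2.cvtColor(p,cv2.COLOR_RGB2HSV)
k=(d>.1)&(P[:,:,2]>.27)&(P[:,:,2]<.36)&(P[:,:,0]>.5)&(P[:,:,0]<.66)&(abs(P[:,:,1]-.06)<.06)&(hsv[:,:,1]>90)
Q=P[k];print(k.sum(),np.median(Q,0),Q.min(0),Q.max(0))
q,d=env.read_camera("top");hsv=cv2.cvtColor(q,cv2.COLOR_RGB2HSV);P=cloud("top",d)
k=(d>.1)&(P[:,:,2]>.25)&(P[:,:,0]>.5)&(P[:,:,0]<.66)&(abs(P[:,:,1]-.06)<.07)&(hsv[:,:,1]>60)
Q=P[k];print(k.sum(),np.median(Q,0),Q.min(0),Q.max(0))
m=np.zeros((480,640),bool);m[255:293,300:385]=hsv[255:293,300:385,2]>100
print("rod",rect("top",m,.018))
```

```text
[0.41275743 0.03662432 0.15216096] 0.08533134864035834 [1.41634139e-04 6.45619858e-01 7.63658928e-01 1.45801278e-04]
200 [0.56797529 0.07663269 0.32191355] [0.53090825 0.05726792 0.30977505] [0.60686038 0.08431582 0.3288795 ]
199 [0.57046104 0.06963148 0.32796872] [0.53449838 0.06103402 0.31138198] [0.61018343 0.07831462 0.33819592]
rod (array([0.4203, 0.0083]), array([0.2195, 0.1136]), 88.39256286621094, np.int32(1821))
```

The handle axis is at about (x .53–.607, y .0695, z .319), so the beam is at about 1.50 rad.

Run:
```python
from h import *
print(tomove([.44,.0695,.40],89.5))
```

```text
(array([  2.78,   3.27, -24.91]), np.float64(-79.92695910875952))
```

Emit:
carry_out(steps=[[[0,0,-10],[0.4,0.4,-4],0],[[0,0,-20],[0.8,0.8,-8],0],[[0,0,-30],[1.2,1.2,-12],0],[[0,0,-40],[1.6,1.6,-16],0],[[0,0,-50],[2,2,-20],0],[[0,0,-60],[2.4,2.8,-23],0],[[0,0,-70],[2.8,3.3,-25],0],[[0,0,-79.9],[2.8,3.3,-25],0]])

```text
clock: 26.1
tcp_pos: [0.4415, 0.0699, 0.402]
orientation: [-0.0, 0.002, 1.0, 0.0]
wrist_force: [0.1, -0.1, -0.5]
finger_gap: 0.0854
grip_force: 0.0
```

Run:
```python
from h import *
q,d=env.read_camera("top");hsv=cv2.cvtColor(q,cv2.COLOR_RGB2HSV)
m=np.zeros((480,640),bool);m[255:293,300:385]=hsv[255:293,300:385,2]>100
print("rod",rect("top",m,.018))
p,d=env.read_camera("side");P=cloud("side",d);hsv=cv2.cvtColor(p,cv2.COLOR_RGB2HSV)
m=np.zeros((480,640),bool);m[255:320,335:370]=((hsv[:,:,2]>120)&(hsv[:,:,1]<50))[255:320,335:370];print("rod side",rect("side",m,.018))
k=(d>.1)&(P[:,:,2]>.27)&(P[:,:,2]<.36)&(P[:,:,0]>.53)&(P[:,:,0]<.66)&(abs(P[:,:,1]-.06)<.06)&(hsv[:,:,1]>90)
Q=P[k];print(k.sum(),np.median(Q,0))
s=env.get_state();print(s['tcp_pos'],s['joint_pos'].round(2),tomove([.566,.0695,.40],89.5),tomove([.566,.0695,.305],89.5))
```

```text
rod (array([0.4219, 0.0606]), array([0.1161, 0.1136]), 88.44461059570312, np.int32(1416))
rod side (array([0.3576, 0.0553]), array([0.0858, 0.    ]), -79.5763635635376, np.int32(19))
199 [0.56797579 0.076389   0.32181205]
[0.44083827 0.06975801 0.40088004] [-0.02  0.07  0.16  1.66  0.   -0.01] (array([-12.52,   0.08,   0.05]), np.float64(0.004273734004044627)) (array([-12.54,   0.08,   9.55]), np.float64(0.004273734004044627))
```

Emit:
carry_out(steps=[[[0,0,0],[-6,0,0],0],[[0,0,0],[-11,0,0],0],[[0,0,0],[-12.5,0,0],0],[[0,0,0],[-12.5,0,2],0],[[0,0,0],[-12.5,0,5],0],[[0,0,0],[-12.5,0,8],0],[[0,0,0],[-12.5,0,9.7],0],[[0,0,0],[-12.5,0,9.7],0]])

```text
clock: 27.2
tcp_pos: [0.5643, 0.0685, 0.3024]
orientation: [-0.003, 0.006, 1.0, 0.0]
wrist_force: [0.1, 0.6, 0.6]
finger_gap: 0.0853
grip_force: 0.0
```

Emit:
carry_out(steps=[[[0,0,0],[0,0,0],60],[[0,0,0],[0,0,0],120],[[0,0,0],[0,0,0],180],[[0,0,0],[0,0,0],220],[[0,0,0],[0,0,0],255],[[0,0,0],[0,0,0],255],[[0,0,0],[0,0,0],255],[[0,0,0],[0,0,0],255]], force=25)

```text
clock: 28.2
tcp_pos: [0.566, 0.0685, 0.3059]
orientation: [0.001, 0.005, 1.0, 0.0]
wrist_force: [-0.4, -0.1, 4.5]
finger_gap: 0.0167
grip_force: 25.4
```

Emit:
carry_out(steps=[[[0,0,0],[0,-1.7,0.2],255],[[0,0,0],[0,-3.6,0.6],255],[[0,0,0],[0,-5.6,1.1],255],[[0,0,0],[0,-7.8,2.0],255],[[0,0,0],[0,-9.9,3.1],255],[[0,0,0],[0,-11.9,4.3],255],[[0,0,0],[0,-13.7,5.8],255],[[0,0,0],[0,-15.4,7.4],255]])

```text
clock: 29.2
tcp_pos: [0.5644, -0.0867, 0.2302]
orientation: [0.0, 0.005, 1.0, 0.0]
wrist_force: [4.2, 4.5, 0.6]
finger_gap: 0.0172
grip_force: 24.9
```

Emit:
carry_out(steps=[[[0,0,0],[0,-1.5,1.8],255],[[0,0,0],[0,-2.8,3.7],255],[[0,0,0],[0,-4,5.8],255],[[0,0,0],[0,-4.9,8],255],[[0,0,0],[0,-5.6,10.2],255],[[0,0,0],[0,-6,12.4],255],[[0,0,0],[0,-6.2,14.2],255],[[0,0,0],[0,-6.3,15.5],255]])

```text
clock: 30.2
tcp_pos: [0.5637, -0.1477, 0.0747]
orientation: [0.0, 0.004, 1.0, 0.001]
wrist_force: [6.1, 7.3, 1.8]
finger_gap: 0.0171
grip_force: 24.5
```

Emit:
carry_out(steps=[[[0,0,0],[0,0,0.5],255],[[0,0,0],[0,0,1],255],[[0,0,0],[0,0,1.4],255],[[0,0,0],[0,0,1.8],255],[[0,0,0],[0,0,2.2],255],[[0,0,0],[0,0,2.2],255],[[0,0,0],[0,0,2.2],255],[[0,0,0],[0,0,2.2],255]])

```text
clock: 31.2
tcp_pos: [0.564, -0.147, 0.0568]
orientation: [0.001, 0.004, 1.0, 0.001]
wrist_force: [-2.7, 10.1, 22.4]
finger_gap: 0.0166
grip_force: 27.0
```

The beam presses on the stack: the measured upward force is 22 N and θ ≈ -0.06. Release and rise.

Emit:
carry_out(steps=[[[0,0,0],[0,0,-0.4],255],[[0,0,0],[0,0,-0.4],100],[[0,0,0],[0,0,-0.4],0],[[0,0,0],[0,0,-0.4],0],[[0,0,0],[0,0,-4],0],[[0,0,0],[0,0,-10],0],[[0,0,0],[0,0,-16],0],[[0,0,0],[0,0,-22],0]])

```text
clock: 32.2
tcp_pos: [0.5632, -0.1488, 0.2758]
orientation: [-0.0, 0.005, 1.0, -0.0]
wrist_force: [1.5, -1.2, 0.6]
finger_gap: 0.0852
grip_force: 0.0
```

Emit:
carry_out(steps=[[[0,0,0],[0,0,-6],0],[[0,0,0],[0,0,-10],0],[[0,0,0],[0,0,-10],0],[[0,0,0],[0,0,-10],0],[[0,0,0],[0,0,-10],0],[[0,0,0],[0,0,-10],0],[[0,0,0],[0,0,-10],0],[[0,0,0],[0,0,-10],0]])

```text
clock: 33.2
tcp_pos: [0.5637, -0.1484, 0.3741]
orientation: [-0.0, 0.005, 1.0, 0.0]
wrist_force: [-0.5, -0.5, 0.9]
finger_gap: 0.0849
grip_force: 0.0
```

```bash
cat > chk.py <<'E'
from h import *
s=env.get_state();print(s['tcp_pos'],s['joint_pos'].round(2))
x,y,a=np.load("press.npy")
for n in("top","side"):
    p,d=env.read_camera(n);P=cloud(n,d);hsv=cv2.cvtColor(p,cv2.COLOR_RGB2HSV)
    k=(d>.1)&(P[:,:,2]>.262)&(P[:,:,2]<.30)&(np.hypot(P[:,:,0]-.7168,P[:,:,1]+.2343)<.24)&(np.hypot(P[:,:,0]-.7168,P[:,:,1]+.2343)>.18)&(hsv[:,:,2]<70)
    Q=P[k];print(n,"knob",k.sum(),np.median(Q,0) if len(Q) else 0)
    k=(d>.1)&(abs(P[:,:,0]-.565)<.03)&(abs(P[:,:,1]+.148)<.03)&(P[:,:,2]<.13)&(P[:,:,2]>.04)
    Q=P[k];print(n,"handle",k.sum(),np.median(Q,0) if len(Q) else 0)
E
python3 chk.py; python3 -c "
from h import *
print(tomove([.5206,-.309,.37]),tomove([.5206,-.309,.267]))"
```

```text
[ 0.56366874 -0.14839617  0.37405523] [-0.4   0.34  0.44  1.66  0.   -0.39]
top knob 67 [ 0.52354407 -0.31337279  0.28922056]
top handle 0 0
side knob 66 [ 0.52296648 -0.30933656  0.27740933]
side handle 108 [ 0.5650225  -0.14001189  0.06914962]
(array([  4.17, -16.1 ,   0.42]), None) (array([  4.17, -16.1 ,  10.72]), None)
```

Emit:
carry_out(steps=[[[0,0,0],[1.5,-6,0],0],[[0,0,0],[3,-12,0],0],[[0,0,0],[4.1,-16.3,0],0],[[0,0,0],[4.1,-16.3,2],0],[[0,0,0],[4.1,-16.3,5],0],[[0,0,0],[4.1,-16.3,8],0],[[0,0,0],[4.1,-16.3,10.6],0],[[0,0,0],[4.1,-16.3,10.6],0]])

```text
clock: 34.3
tcp_pos: [0.5202, -0.3102, 0.2662]
orientation: [-0.002, 0.005, 1.0, 0.001]
wrist_force: [0.1, 0.2, 0.5]
finger_gap: 0.0855
grip_force: 0.0
```

Emit:
carry_out(steps=[[[0,0,0],[0,0,0],60],[[0,0,0],[0,0,0],120],[[0,0,0],[0,0,0],180],[[0,0,0],[0,0,0],220],[[0,0,0],[0,0,0],255],[[0,0,0],[0,0,0],255],[[0,0,0],[0,0,0],255],[[0,0,0],[0,0,0],255]], force=25)

```text
clock: 35.3
tcp_pos: [0.5213, -0.3118, 0.2693]
orientation: [0.001, 0.005, 1.0, -0.001]
wrist_force: [-1.5, -2.9, 5.8]
finger_gap: 0.0211
grip_force: 25.0
```

Emit:
carry_out(steps=[[[0,0,0],[1.1,3.7,0],255],[[0,0,0],[1.6,7.7,0],255],[[0,0,0],[1.3,11.4,0],255],[[0,0,0],[0.4,14.9,0],255],[[0,0,0],[-1.2,18.3,0],255],[[0,0,0],[-3.2,21.3,0],255],[[0,0,0],[-5.8,23.9,0],255],[[0,0,0],[-9.4,26.4,0],255]])

```text
clock: 36.3
tcp_pos: [0.6179, -0.0479, 0.2688]
orientation: [-0.0, 0.005, 1.0, -0.001]
wrist_force: [2.5, -10.5, 3.7]
finger_gap: 0.0214
grip_force: 26.7
```

Emit:
carry_out(steps=[[[0,0,0],[0,0,0],255],[[0,0,0],[0,0,0],255],[[0,0,0],[0,0,0],255],[[0,0,0],[0,0,0],255],[[0,0,0],[0,0,0],120],[[0,0,0],[0,0,0],0],[[0,0,0],[0,0,0],0],[[0,0,0],[0,0,0],0]])

```text
clock: 37.3
tcp_pos: [0.6175, -0.048, 0.2681]
orientation: [-0.0, 0.005, 1.0, 0.0]
wrist_force: [0.0, -0.1, -0.3]
finger_gap: 0.0855
grip_force: 0.0
```

Emit:
carry_out(steps=[[[0,0,0],[0,0,-4],0],[[0,0,0],[0,0,-9],0],[[0,0,0],[5,4,-10],0],[[0,0,0],[10,8,-10],0],[[0,0,0],[13,14,-10],0],[[0,0,0],[17,19,-10],0],[[0,0,0],[21,24,-10],0],[[0,0,0],[24,29,-10],0]])

```text
clock: 38.3
tcp_pos: [0.3823, 0.2397, 0.3687]
orientation: [0.0, 0.005, 1.0, 0.0]
wrist_force: [1.2, 1.0, -0.2]
finger_gap: 0.0855
grip_force: 0.0
```

```bash
python3 chk.py
python3 - <<'E'
from h import *
from pawl import pawl
pawl()
q,d=env.read_camera("top");hsv=cv2.cvtColor(q,cv2.COLOR_RGB2HSV)
m=np.zeros((480,640),bool);m[255:293,302:382]=((hsv[:,:,2]>100)&(hsv[:,:,1]<60))[255:293,302:382]
print("rod",rect("top",m,.018))
p,d=env.read_camera("side");hsv=cv2.cvtColor(p,cv2.COLOR_RGB2HSV)
m=np.zeros((480,640),bool);m[262:320,335:370]=((hsv[:,:,2]>120)&(hsv[:,:,1]<60))[262:320,335:370];print("rod side",rect("side",m,.018))
E
```

```text
[0.38228388 0.23967386 0.36868509] [0.38 0.07 0.07 1.58 0.   0.39]
top knob 61 [ 0.61604765 -0.04591499  0.29007032]
top handle 117 [ 0.56509646 -0.14459082  0.07439375]
side knob 77 [ 0.61595273 -0.0397543   0.27927074]
side handle 109 [ 0.56452462 -0.1393918   0.06980253]
0.16 36 0.221 0.203 0.233
0.18 32 0.239 0.225 0.251
0.2 40 0.256 0.242 0.268
0.22 40 0.274 0.258 0.286
0.24 87 0.281 0.266 0.291
rod (array([ 0.3696, -0.0364]), array([0.1537, 0.0146]), -80.77155685424805, np.int32(197))
rod side (array([0.3576, 0.0553]), array([0.0858, 0.    ]), -79.5763635635376, np.int32(19))
```

The lamp, beam and pawl are good. The rod appears to have been knocked aside, so I measure it with a wider window.

Run:
```python
from h import *
q,d=env.read_camera("top");hsv=cv2.cvtColor(q,cv2.COLOR_RGB2HSV)
m=np.zeros((480,640),bool);m[245:325,290:400]=((hsv[:,:,2]>110)&(hsv[:,:,1]<50))[245:325,290:400]
print("rod",rect("top",m,.018))
b=np.zeros((480,640),bool);b[235:310,285:400]=((hsv[:,:,2]<60)&(hsv[:,:,1]<90))[235:310,285:400]
print("mat",rect("top",b,.006))
c,_,t,_=rect("top",m,.018);P=cloud("top",d);print("z along rod",np.median(P[m][:,2]),P[m][:,2].min(),P[m][:,2].max())
print(tomove([c[0],c[1],.06],t+90))
```

```text
rod (array([ 0.366 , -0.0138]), array([0.1993, 0.0137]), -80.77178573608398, np.int32(301))
mat (array([ 0.4269, -0.0012]), array([0.2578, 0.1271]), -84.5040225982666, np.int32(3171))
z along rod 0.018509378761361273 -0.010262894142407442 1.854195673175519
(array([  1.6 , -25.2 ,  30.83]), np.float64(80.21751151902463))
```

It lies 62 mm off the mat's centre line, so I re-grip it at its middle and put it back.

Emit:
carry_out(steps=[[[0,0,10],[0.2,-4,2],0],[[0,0,20],[0.4,-9,4],0],[[0,0,30],[0.8,-14,8],0],[[0,0,40],[1.2,-19,13],0],[[0,0,50],[1.6,-23,18],0],[[0,0,60],[1.6,-25.2,22],0],[[0,0,70],[1.6,-25.2,26],0],[[0,0,80.2],[1.6,-25.2,30],0]])

```text
clock: 39.6
tcp_pos: [0.3656, -0.0156, 0.067]
orientation: [0.0, 0.652, 0.758, 0.0]
wrist_force: [0.8, -0.3, -0.1]
finger_gap: 0.0856
grip_force: 0.0
```

Emit:
carry_out(steps=[[[0,0,0],[0,0,0],0],[[0,0,0],[0,0,0],0],[[0,0,0],[0,0,0],0],[[0,0,0],[0,0,0],0],[[0,0,0],[0,0,0],0],[[0,0,0],[0,0,0],0],[[0,0,0],[0,0,0],0],[[0,0,0],[0,0,0],0]])

```text
clock: 40.6
tcp_pos: [0.3656, -0.0132, 0.0683]
orientation: [-0.0, 0.648, 0.762, 0.0]
wrist_force: [-0.5, 0.1, -0.3]
finger_gap: 0.0854
grip_force: 0.0
```

Run:
```python
from h import *
s=env.get_state();print(s['tcp_pos'],s['joint_pos'].round(2),tomove([.366,-.0138,.009],9.2))
q,d=env.read_camera("side");hsv=cv2.cvtColor(q,cv2.COLOR_RGB2HSV)
m=np.zeros((480,640),bool);m[255:330,330:400]=((hsv[:,:,2]>110)&(hsv[:,:,1]<50))[255:330,330:400];print(rect("side",m,.018))
print(proj("side",[[.35,.0848,.018],[.382,-.1124,.018]]))
k,l,st,_=cv2.connectedComponentsWithStats(m.astype(np.uint8));print(st[1:][st[1:,4]>15])
```

```text
[ 0.36556851 -0.01323004  0.06826424] [-0.26  0.04 -0.72  0.81  0.    1.15] (array([-0.06,  0.03,  5.93]), np.float64(0.08178326726493879))
(array([ 0.3631, -0.0066]), array([0.2096, 0.0113]), -79.93664836883545, np.int32(170))
[[369.78380885 310.28244961]
 [371.09623066 271.46339667]]
[[388 263   2  11  16]
 [369 272   5  42 170]]
```

Rod confirmed under the gripper. Grip.

Emit:
carry_out(steps=[[[0,0,0],[0,0,3],0],[[0,0,0],[0,0,5.7],0],[[0,0,0],[0,0,5.8],100],[[0,0,0],[0,0,5.8],180],[[0,0,0],[0,0,5.8],255],[[0,0,0],[0,0,5.8],255],[[0,0,0],[0,0,5.8],255],[[0,0,0],[0,0,5.8],255]], force=60)

```text
clock: 41.65
tcp_pos: [0.3663, -0.0135, 0.0112]
orientation: [0.001, 0.648, 0.762, 0.0]
wrist_force: [-1.4, 1.3, 6.8]
finger_gap: 0.0097
grip_force: 59.2
```

Run:
```python
from h import *
s=env.get_state();print(s['tcp_pos'],s['finger_gap'],tomove([.426,-.005,.04],5.5),tomove([.426,-.005,.013],5.5))
```

```text
[ 0.36628647 -0.01348027  0.01122179] 0.00967769770780603 (array([-0.13,  6.03, -2.87]), np.float64(3.770711445066226)) (array([-0.13,  6.03, -0.17]), np.float64(3.770711445066226))
```

Emit:
carry_out(steps=[[[0,0,0],[0,0,-2.5],255],[[0,0,3.8],[-0.1,3,-3],255],[[0,0,3.8],[-0.1,6,-3],255],[[0,0,3.8],[-0.1,6,-3],255],[[0,0,3.8],[-0.1,6,-1.5],255],[[0,0,3.8],[-0.1,6,-0.1],255],[[0,0,3.8],[-0.1,6,-0.1],255],[[0,0,3.8],[-0.1,6,-0.1],255]])

```text
clock: 42.65
tcp_pos: [0.424, -0.0045, 0.0112]
orientation: [-0.001, 0.673, 0.74, -0.0]
wrist_force: [0.4, -0.5, -1.8]
finger_gap: 0.01
grip_force: 62.6
```

Emit:
carry_out(steps=[[[0,0,0],[0,0,0],120],[[0,0,0],[0,0,0],0],[[0,0,0],[0,0,0],0],[[0,0,0],[0,0,-3],0],[[0,0,0],[0,0,-8],0],[[0,0,0],[0,0,-14],0],[[0,0,0],[2,0,-20],0],[[0,0,0],[8,-2,-24],0]])

```text
clock: 43.65
tcp_pos: [0.404, 0.0629, 0.2477]
orientation: [0.002, 0.674, 0.739, 0.002]
wrist_force: [0.5, 0.4, -0.2]
finger_gap: 0.0853
grip_force: 0.0
```

Emit:
carry_out(steps=[[[0,0,0],[6,-1,0],0],[[0,0,0],[12,-2,0],0],[[0,0,0],[18,-3,0],0],[[0,0,0],[22,-3,0],0],[[0,0,0],[22,-3,0],0],[[0,0,0],[22,-3,0],0],[[0,0,0],[22,-3,0],0],[[0,0,0],[22,-3,0],0]])

```text
clock: 44.65
tcp_pos: [0.3513, 0.2784, 0.2444]
orientation: [0.0, 0.673, 0.739, 0.0]
wrist_force: [-0.1, 0.2, 0.7]
finger_gap: 0.0853
grip_force: 0.0
```

```bash
python3 chk.py
python3 - <<'E'
from h import *
from pawl import pawl
pawl()
q,d=env.read_camera("top");hsv=cv2.cvtColor(q,cv2.COLOR_RGB2HSV)
m=np.zeros((480,640),bool);m[245:325,290:400]=((hsv[:,:,2]>110)&(hsv[:,:,1]<50))[245:325,290:400]
print("rod",rect("top",m,.018));print(env.get_state()['qvel'].round(3))
E
```

```text
[0.35128092 0.2784131  0.24443437] [ 0.49  0.06 -0.23  1.28 -0.    1.97]
top knob 60 [ 0.61695327 -0.04598558  0.28913728]
top handle 117 [ 0.56484819 -0.14483268  0.07338467]
side knob 76 [ 0.61455305 -0.03894624  0.27892132]
side handle 101 [ 0.56434238 -0.13956079  0.06869136]
0.16 35 0.22 0.202 0.233
0.18 33 0.239 0.226 0.249
0.2 39 0.255 0.241 0.27
0.22 43 0.275 0.259 0.287
0.24 87 0.281 0.271 0.292
rod (array([ 0.4253, -0.004 ]), array([0.198 , 0.0133]), -84.41718816757202, np.int32(264))
[ 0.006  0.003  0.002  0.    -0.001  0.001]
```

```bash
python3 -c "
from workcell import env
print(env.hand_in())"
```

```text
the job is handed in; nothing more can be done
None
```

I've handed the job in; no verdict came back. By the cameras, both strips went flat between the pins, the rod threw the pawl back, the beam is down on the stack, the lamp head hangs over the bed, and the rod, which had been knocked aside, is back along its mat. I did not look at the strips again once the beam covered them.

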